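# Turn the swivel hook to the front and hang the lockout padlock

## Task

Turn the stiff steel swivel hook on the lockout stand round until it meets its stop, pointing the way the yellow arrow on the stand's base points, and press it home there with a firm push for a moment, without forcing the stop. Then hang the red padlock gently by its shackle on the hook, in the innermost seat right against the yellow collar, and let go so that it hangs still with the hook still at its stop. Leave everything else alone.

Things in the scene. Friction and masses are not known exactly. Their poses are not given: they have to be found in the camera images.
- stand: Lockout stand fixed to the table: base plate 110 x 110 x 10 mm, grey post 28 mm thick, and on its +y side a white terminal box 100 x 100 mm, 106 mm high with its screws (centre at stand x +10, y +105 mm). Origin on the post's axis at table height, z up. A yellow arrow on the base points along the stand's -x, the way the hook must face. A padlock cannot hang freely over the box.
- hook (a joint): Swivel of the hook about the post's vertical axis, rad. 0: at its stop, arm along the stand's -x. Negative: turned away clockwise seen from above (-1.57: arm along the stand's +y, over the box); range -1.7 to 0, starts at -1.5 to -0.8. Stays where left; dry friction 0.35 N m (5.6 N pushed sideways 62 mm from the axis). Must end within 0.04 of the stop.
- buffer (a joint): Twist of the black rubber ring between post and hook that carries the swivel and its stop, rad; 0 unloaded, positive when the hook is pushed against the stop. Stiffness 30 N m/rad, springs back. Friction alone twists it 0.012. The hook is pressed home at over 0.022 (0.66 N m: 10.6 N at 62 mm from the axis) for 0.2 s; beyond 0.047 (1.41 N m, 22.7 N) the stop is forced.
- hook_arm (a point): Point on the centre line of the hook's round steel arm (8 mm thick), 62 mm from the swivel axis, 158 mm above the table; frame: -x outward along the arm, z up. By distance from the axis: bare arm 46 to 80 mm (push or grip here at 50 to 74), then a small upturned tip, ending at 87 mm, its top 9 mm above the centre line.
- hook_seat (a point): Middle of the innermost seat, on the arm's upper surface (4 mm above its centre line), 38.5 mm from the swivel axis; frame as hook_arm. By distance from the axis: round head to 18 mm (top 10 mm above the centre line), yellow collar 24 mm in diameter 20 to 34 mm, seat (bare arm) 34 to 43 mm, round ridge 12 mm in diameter 43 to 46 mm.
- lock_red_center (a point): Red padlock, 0.1 to 0.2 kg, standing upright on the table: body 20 mm (x, thickness) x 42 mm (y, width) x 45 mm (z), with a white blank label on both broad faces and a closed steel shackle on top. Point at the body's centre, 22.5 mm above its underside.
- lock_red_bow (a point): Underside of the bow at the top of the red padlock's shackle, in its middle, 70 mm above the padlock's underside (25 mm above the body's top). The shackle is a 6 mm rod lying in the padlock's y-z plane, 22 mm clear between its legs; its top is 76 mm above the underside. x is the direction in which a hook passes through.
- lock_blue_center (a point): Same shape and size as the red padlock, but blue; point at the centre of its body. A bystander.
- lock_green_center (a point): Same shape and size as the red padlock, but green; point at the centre of its body. A bystander.
- heatsink: Finned aluminium heat sink, 110 x 150 x 40 mm; origin under its centre. A bystander.
- meter: Orange multimeter lying face up, 150 x 75 x 38 mm; origin under its centre. A bystander.
- wrench: Steel wrench lying flat. A bystander.
- tape: Black roll of tape lying flat, 80 mm in diameter, 19 mm high; origin under its centre. A bystander.
- nut_tray: Small open blue tray, 120 x 90 x 35 mm; origin under its centre. A bystander.
Not all that is in view belongs to the job. Of the things that look like the part that bears lock_red_center, the largest one is meant.

How it is judged:
By the outcome, as a careful person would: the job done as asked, in the order asked, and still so for the second after the job is handed in, with the robot touching nothing.
It also fails if it takes over 72 s, if anything falls off the work surface, if the arm or the gripper's body presses on something with over 40 N, if the wrist force passes 120 N, or if a joint passes its speed limit or range.

## Robot

A 7-joint arm with a two-finger parallel gripper is mounted at the origin on the work surface. World frame = base frame: x ahead of the robot, y to its left, z up, the work surface at z = 0. Lengths are in mm, angles in rad, forces in N, time in s.
With the tool pointing down it reaches from about 425 to 1025 mm from the base axis. Payload 3.6 kg.
Tool frame: the origin (TCP) lies between the finger pads; the fingertips stand 11 mm ahead of it and the grasp point (between the pads) lies 8 mm behind it; z points along the fingers, y is the line along which they close (so a half turn about z gives the same grasp; the last joint's range is limited). The gripper opens to 85 mm and grips with 20 to 120 N. Pads are 22 mm wide; open, the fingers measure 114 mm over their backs; the gripper's body (76 mm by 85 mm) begins 54 mm behind the grasp point. The pads swing forward as they close: fully open they stand 13 mm farther back than shut.
Start: joints at [1.038, 0.591, 0.048, 1.609, -0.033, 0.943, -0.034], TCP at [308.676, -656.01, 214.202] pointing down, gripper open.
Joint ranges: [-2.69, 2.69], [-0.47, 2.24], [-1.27, 1.36], [0.19, 2.51], [-1.53, 4.68], [0.08, 2.07], [-3.09, 3.09]. Speed limits (rad/s): [2.57, 2.57, 3.14, 3.14, 3.14, 3.14, 3.14].

## Interface

Orientations are given as a rotation vector (axis times angle).
In Python, from cell import arm gives the robot as it stands. The module is installed in compiled form; this text tells all that it offers.
- The arm moves only by the tool carry_out, never from a script. Its argument "motion" is a list that holds one entry, the list of rows, each a list of 5 numbers: the gripper command: -1 is shut, 1 is fully open, values between are in proportion, then the shift along the world's x, y, z in units of 40 mm (1.0 is 40 mm), then the turn about the world's z in units of 8 degrees (1.0 is 8 degrees). In form: [[[jaw, tx, ty, tz, roll], ...]]. A call has exactly 5 rows; each row shifts and turns the commanded pose from where the row before left it; what a row does not reach is not made up. A row lasts 1/8 s, in which the tool goes at most 62.5 mm and 10.7 degrees, less where a joint would pass 70% of its speed; a pose out of reach is approached as far as the arm can. A call is refused whole if a number of a shift passes 1 or a number of a turn 1, either way. A call with a gripper value outside its range is refused whole. The fingers move at their own pace and stop on an object; the grip force is fixed at half the most. Time passes only in rows, so rows that do not move let the fingers close, or fill a call up. It gives the time, the measured TCP pose, the force, the opening and the grip force at its end, in the units of the state.
- arm.state(): the state, without advancing time (a new reading comes with each control period).
- arm.capture(name): name is "scene" or "top"; returns a dict with "image" (400x640x3 uint8, red, green, blue), "camera_matrix" (3x3 intrinsics, pixels), "world_from_camera" (4x4, takes a point from camera to world coordinates). Camera axes: x right, y up, looking along -z (the intrinsics and any distortion apply to the point x, -y, -z); pixel columns grow to the right and rows downward; lengths in mm; the calibration is good to about 2 mm. A picture is of the moment at which its call begins. There is no depth.
- arm.hand_in(): hands the job in; it is judged then, once.
The state is a dict: "time": time; "joint_positions": joint angles; "dq": joint speeds; "joint_efforts": joint torques, N m; "ee_pos": TCP position; "tool_rot": TCP orientation; "ft_force": force on the tool from outside, world axes, zero at the start; "torque": the same for the moment, N m; "width": finger opening in mm; "gripper_force": force on a finger pad.
Only numpy, scipy, OpenCV 4.12 (cv2) and the standard library are available. Lean on these libraries where they do the work, as an engineer would, in place of code of your own. Each camera call takes 0.05 s, during which the arm holds its last target. There are 200 camera calls.

## Working session

There is one attempt and no reset: what is moved stays moved. The work goes in short steps, Python scripts to look and compute and a tool call to move; the robot and the scene stay as the last step left them, time stands still between calls to the robot, and variables do not carry over. Pictures are saved under pics/ and viewed, at most 10 in all, crops included, and the job is handed in when it is done.

Besides the shell and the picture viewer there is one more tool, called as name([rows], argument=value, ...), one row to a line, values as JSON. carry_out: Moves the arm, as the interface text tells. Its arguments: {"type":"object","properties":{"motion":{"type":"array","items":{"type":"array","items":{"type":"array","items":{"type":"number"}}}}},"required":["motion"]}

```bash
mkdir -p pics
cat > h.py <<'E'
import numpy as np, cv2
from cell import arm
def cap(n, name=None):
    c=arm.capture(n)
    if name: cv2.imwrite(f'pics/{name}.png', c['image'][:,:,::-1])
    return c
def ray(c,u,v):
    K=np.array(c['camera_matrix']);T=np.array(c['world_from_camera'])
    d=np.linalg.inv(K)@[u,v,1]; d=T[:3,:3]@[d[0],-d[1],-d[2]]
    return T[:3,3], d/np.linalg.norm(d)
def onz(c,u,v,z):
    o,d=ray(c,u,v); return o+d*(z-o[2])/d[2]
def tri(r1,r2):
    A=0;b=0
    for o,d in (r1,r2):
        P=np.eye(3)-np.outer(d,d);A=A+P;b=b+P@o
    return np.linalg.solve(A,b)
def proj(c,p):
    K=np.array(c['camera_matrix']);T=np.array(c['world_from_camera'])
    q=T[:3,:3].T@(np.array(p,float)-T[:3,3]); q=K@[q[0],-q[1],-q[2]]; return q[:2]/q[2]
E
python3 - <<'E'
from h import *
for n in('scene','top'):
    c=cap(n,n+'0'); print(np.array(c['camera_matrix']).round(1).tolist(),np.array(c['world_from_camera']).round(3).tolist())
print(arm.state())
E
```

```text
[[442.6, 0.0, 320.2], [0.0, 442.6, 196.7], [0.0, 0.0, 1.0]] [[0.798, -0.334, 0.502, 1148.675], [0.603, 0.455, -0.656, -787.588], [-0.009, 0.826, 0.564, 788.681], [0.0, 0.0, 0.0, 1.0]]
[[376.6, 0.0, 326.1], [0.0, 376.6, 192.7], [0.0, 0.0, 1.0]] [[0.008, 0.995, -0.1, 429.954], [-1.0, 0.009, 0.014, -14.445], [0.015, 0.1, 0.995, 1370.388], [0.0, 0.0, 0.0, 1.0]]
{'time': 0.1, 'joint_positions': array([ 1.03746836,  0.59202135,  0.04826791,  1.60972086, -0.03329463,
        0.94274718, -0.03369227]), 'dq': array([-7.14430755e-04, -3.68072668e-03,  4.81028587e-05, -1.89022834e-03,
       -4.38568961e-04, -5.98778965e-05, -8.60615275e-04]), 'joint_efforts': array([ 4.77968555e-03, -5.49999046e+01,  1.55331887e+00, -1.98824197e+01,
        9.69649642e-03,  3.76294542e-03, -2.67203859e-06]), 'ee_pos': array([ 308.37364915, -655.2520377 ,  213.1486691 ]), 'tool_rot': array([-3.06392013e+00, -6.85069448e-01,  8.69582599e-04]), 'ft_force': array([-0.56471813, -0.68439941, -0.10141651]), 'torque': array([0.01057949, 0.02543403, 0.01474234]), 'gripper_force': 0.0, 'width': 84.80129319526785}
```

View pics/scene0.png

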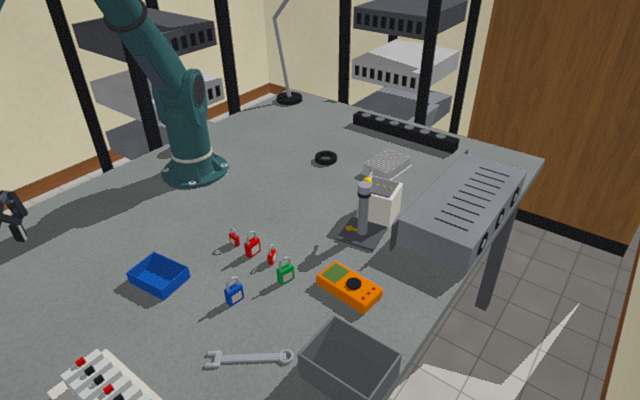

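View pics/top0.png

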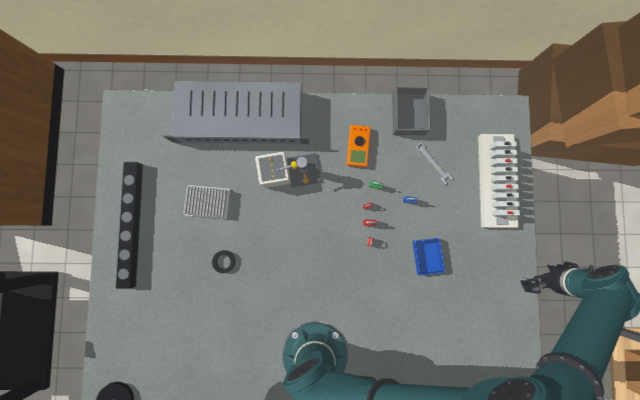

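The scene shows the stand at about (365,215), with the box behind it and the red padlocks near (235–272, 235–260). The top view shows the post near (303,162), the box at (272,169) and three red locks at (368,206), (369,223) and (370,242). I'll make enlarged crops next.

Run:
```python
from h import *
a=cv2.imread('pics/top0.png');b=cv2.imread('pics/scene0.png')
t=cv2.resize(a[140:200,245:335],None,fx=6,fy=6,interpolation=cv2.INTER_CUBIC)
t2=cv2.resize(a[172:256,355:425],None,fx=3.4,fy=3.4,interpolation=cv2.INTER_CUBIC)
cv2.imwrite('pics/c1.png',t)
s=cv2.resize(b[165:315,220:420],None,fx=4,fy=4,interpolation=cv2.INTER_CUBIC)
cv2.imwrite('pics/c2.png',s)
# red blobs
for n,c in(('scene',cap('scene')),('top',cap('top'))):
    im=c['image'].astype(int)
    for nm,(i,j,k) in dict(red=(0,1,2)).items():
        m=((im[:,:,0]>110)&(im[:,:,0]>2.2*im[:,:,1])&(im[:,:,0]>2.2*im[:,:,2])).astype('uint8')
        N,_,st,ce=cv2.connectedComponentsWithStats(m)
        for q in range(1,N):
            if st[q,4]>12: print(n,nm,st[q],ce[q].round(1), onz(c,*ce[q],30).round(0))
```

```text
scene red [229 232  11  15  75] [234.6 238.6] [ 409. -200.   30.]
scene red [245 237  15  21 168] [251.2 246.6] [ 468. -197.   30.]
scene red [268 249   7  16  71] [270.7 257.1] [ 537. -197.   30.]
scene red [ 76 357   9  10  56] [ 80.1 361.4] [ 439. -648.   30.]
scene red [103 384  11  11  63] [108.  388.9] [ 538. -648.   30.]
top red [364 202   7   7  13] [365.9 205.3] [ 521. -176.   30.]
top red [364 220  12   5  31] [368.4 222. ] [ 461. -185.   30.]
```

View pics/c1.png

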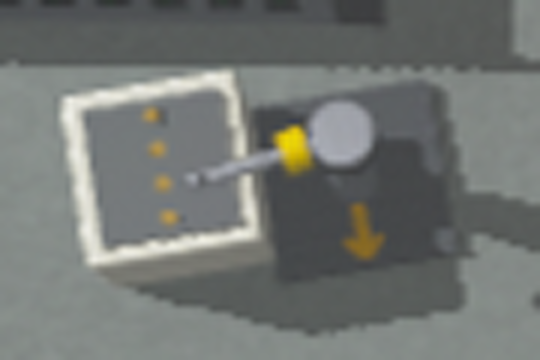

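View pics/c2.png

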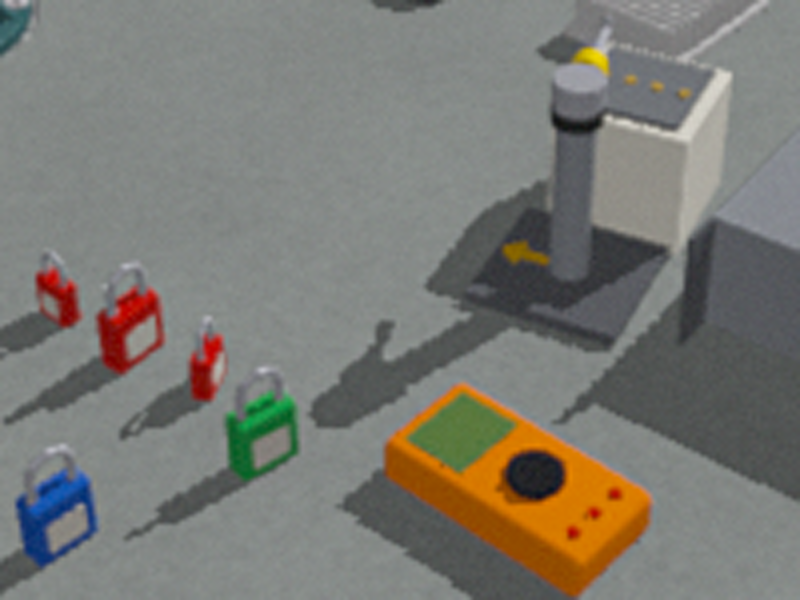

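The crops show these features:
- Post head top at top pixel (302,162), with the hook arm running to its tip at (276.6,170) over the box.
- Collar at (294,164.6) and the arrow pointing down-image (−x) at about 10° yaw.
- The largest red lock is the middle one, scene (251,247).

Now I'll measure these.

Run:
```python
from h import *
s=cap('scene');t=cap('top')
def P(c,x0,y0,f,x,y): return (x0+(x+.5)/f-.5, y0+(y+.5)/f-.5)
T=lambda x,y:P(t,245,140,6,x,y)
S=lambda x,y:P(s,220,165,4,x,y)
h=tri(ray(t,*T(342,133)),ray(s,*S(580,80))); print('head',h.round(1), onz(t,*T(342,133),168).round(1), onz(s,*S(580,80),168).round(1))
print('base post bottom', onz(s,*S(570,272),10).round(1))
for z in(158,): print('tip',onz(t,*T(192,180),163).round(1))
def yel(c,lo):
    im=c['image'].astype(int); m=((im[:,:,0]>150)&(im[:,:,1]>130)&(im[:,:,2]<90)).astype('uint8')
    N,_,st,ce=cv2.connectedComponentsWithStats(m); return [(st[q,4],ce[q].round(1)) for q in range(1,N) if st[q,4]>6]
print(yel(t,0),yel(s,0))
for n,a in dict(bt1=(65,100),bt2=(235,72),bt3=(262,245),bt4=(95,268)).items(): print(n,onz(t,*T(*a),106).round(1))
for n,a in dict(p1=(430,80),p2=(465,255),p3=(275,283)).items(): print(n,onz(t,*T(*a),10).round(1))
for n,a in dict(a0=(358,205),a1=(370,262)).items(): print(n,onz(t,*T(*a),10).round(1))
for n,a in dict(q1=(463,293),q2=(610,345),q3=(530,210)).items(): print(n,onz(s,*S(*a),10).round(1))
a=cv2.resize(t['image'][205:240,350:395,::-1],(400,311),interpolation=cv2.INTER_CUBIC)
b=cv2.resize(s['image'][225:265,232:272,::-1],(400,400),interpolation=cv2.INTER_CUBIC)
o=np.zeros((400,800,3),'uint8');o[:311,:400]=a;o[:,400:]=b;cv2.imwrite('pics/lk.png',o)
```

```text
head [652.4  49.3 164.5] [650.7  48.4 168. ] [656.   45.8 168. ]
base post bottom [657.1  44.9  10. ]
tip [625.1 129.1 163. ]
[(np.int32(55), array([349. , 144.4])), (np.int32(28), array([293.3, 163.9]))] [(np.int32(31), array([367.6, 179.2]))]
bt1 [679.3 208.6 106. ]
bt2 [696.5 112.8 106. ]
bt3 [597.7  95.7 106. ]
bt4 [583.7 189.2 106. ]
p1 [713.1   3.3  10. ]
p2 [605.5 -19.   10. ]
p3 [587.3  95.8  10. ]
a0 [635.5  46.3  10. ]
a1 [600.7  38.5  10. ]
q1 [610.5 -17.8  10. ]
q2 [719.6  -3.9  10. ]
q3 [595.   88.1  10. ]
```

View pics/lk.png

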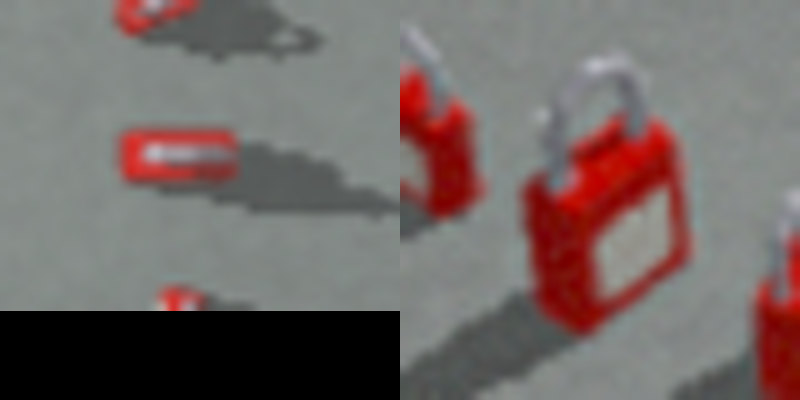

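The crop shows the red lock's body in the top view spanning columns 120–240 and rows 128–182, nearly parallel to world y. In the scene crop the front bottom corners are at (583,333) and (690,262), the left bottom corner is at (540,300), and the bow top is at (600,60).

Run:
```python
from h import *
s=cap('scene');t=cap('top')
T=lambda x,y:(350+(x+.5)/8.89-.5,205+(y+.5)/8.89-.5)
S=lambda x,y:(232+(x-400+.5)/10-.5,225+(y+.5)/10-.5)
print('top: -y edge z45',onz(t,*T(240,155),45).round(1),'+y edge z0',onz(t,*T(120,155),0).round(1),'+x z45',onz(t,*T(180,128),45).round(1),'-x z0',onz(t,*T(180,182),0).round(1))
for n,x,y,z in(('b1',583,333,0),('b2',690,262,0),('b0',540,300,0),('t2',672,128,45),('t0',525,187,45),('bow',602,62,76)): print(n,onz(s,*S(x,y),z).round(1))
print(arm.state()['time'])
```

```text
top: -y edge z45 [ 461.4 -211.7   45. ] +y edge z0 [ 462.1 -169.3    0. ] +x z45 [ 471.9 -188.    45. ] -x z0 [ 451.3 -193.8    0. ]
b1 [ 470.  -208.4   -0. ]
b2 [ 473.2 -171.1    0. ]
b0 [ 451.6 -205.9    0. ]
t2 [ 471.3 -170.3   45. ]
t0 [ 457.2 -210.3   45. ]
bow [ 466.5 -187.4   76. ]
0.4
```

carry_out([
  [[0,0.4,0.95,0.4,0.52],[0,0.4,0.95,0.4,0.52],[-0.06,0.4,0.95,0.2,0.52],[-0.06,0.4,0.95,0,0.52],[-0.06,0.4,0.95,0,0.52]],
])

```text
time: 1.02
ee_pos: [389.2, -464.9, 254.7]
tool_rot: [2.89, 1.231, 0.001]
ft_force: [-0.6, 0.5, 1.1]
width: 40.2
gripper_force: 0.0
```

carry_out([
  [[-0.06,0.4,0.95,0,0.52],[-0.06,0.4,0.95,0,0.52],[-0.06,0.4,0.95,0,0.52],[-0.06,0.4,0.95,0,0.52],[-0.06,0.4,0.95,0,0.52]],
])

```text
time: 1.65
ee_pos: [469.2, -274.9, 254.5]
tool_rot: [2.62, 1.732, 0.0]
ft_force: [0.8, -0.3, 0.1]
width: 40.2
gripper_force: 0.0
```

carry_out([
  [[-0.06,0.4,0.95,0,0.52],[-0.06,0.4,0.95,0,0.52],[-0.06,0.4,0.95,0,0.52],[-0.06,0.4,0.95,0,0.52],[-0.06,0.4,0.95,0,0.52]],
])

```text
time: 2.28
ee_pos: [549.2, -84.9, 254.5]
tool_rot: [2.265, 2.176, 0.0]
ft_force: [0.3, -0.1, -0.7]
width: 40.4
gripper_force: 0.0
```

carry_out([
  [[-0.06,0.4,0.95,0,0.52],[-0.06,0.4,0.95,0,0.52],[-0.06,0.4,0.95,0,0.52],[-0.06,0.4,0.95,0,0.52],[-0.06,0.4,0.95,0,0.52]],
])

```text
time: 2.9
ee_pos: [629.2, 104.9, 254.3]
tool_rot: [1.835, 2.549, -0.0]
ft_force: [-0.2, 0.4, 0.7]
width: 40.2
gripper_force: 0.0
```

carry_out([
  [[-0.06,0.1,0,-0.55,0],[-0.06,0,0,-0.55,0],[-0.06,0,0,-0.5,0],[-0.06,0,0,-0.3,0],[-0.06,0,0,0,0]],
])

```text
time: 3.52
ee_pos: [631.9, 103.3, 177.1]
tool_rot: [-1.838, -2.546, 0.003]
ft_force: [0.8, 0.1, 0.2]
width: 40.1
gripper_force: 0.0
```

Run:
```python
from h import *
s=cap('scene');t=cap('top')
a=cv2.resize(t['image'][135:195,260:340,::-1],(400,300),interpolation=cv2.INTER_CUBIC)
b=cv2.resize(s['image'][130:210,320:420,::-1],(400,320),interpolation=cv2.INTER_CUBIC)
o=np.zeros((320,800,3),'uint8');o[:300,:400]=a;o[:,400:]=b;cv2.imwrite('pics/h1.png',o)
```

```text
(no output)
```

View pics/h1.png

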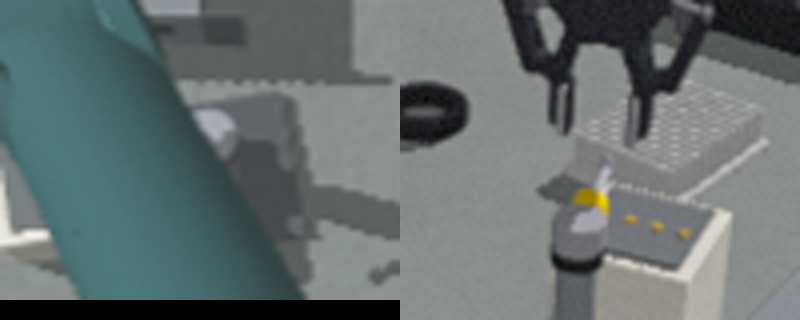

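The fingertips, at crop (565,130) and (635,140), straddle the arm's line at (603,170), so I'll lower onto it.

carry_out([
  [[-0.06,0,0,-0.4,0],[-0.06,0,0,-0.33,0],[-0.06,0,0,0,0],[-0.06,0,0,0,0],[-0.06,0,0,0,0]],
])

```text
time: 4.25
ee_pos: [633.1, 104.2, 149.4]
tool_rot: [1.837, 2.548, 0.001]
ft_force: [-0.9, -0.4, -0.8]
width: 39.9
gripper_force: 0.0
```

```bash
cat > sw.py <<'E'
import numpy as np
A=np.array([653,47.]);u=lambda d:np.array([np.cos(np.radians(d)),np.sin(np.radians(d))])
p=np.array([633.1,104.0]);ph=108.5
for i,f in enumerate([108.5,108.5,114,120,127,134,141,148,155,162,169,174,178,180,180]):
    q=A+62*u(f)+(8 if i==0 else 16)*u(f+90)
    d=np.round((q-p)/40,2);p=p+d*40;print([-0.06,*d,0,round((f-ph)/8,2)]);ph=f
print(p)
E
python3 sw.py
```

```text
[-0.06, np.float64(-0.18), np.float64(-0.02), 0, 0.0]
[-0.06, np.float64(-0.19), np.float64(-0.06), 0, 0.0]
[-0.06, np.float64(-0.13), np.float64(-0.09), 0, 0.69]
[-0.06, np.float64(-0.12), np.float64(-0.11), 0, 0.75]
[-0.06, np.float64(-0.13), np.float64(-0.15), 0, 0.88]
[-0.06, np.float64(-0.12), np.float64(-0.16), 0, 0.88]
[-0.06, np.float64(-0.09), np.float64(-0.17), 0, 0.88]
[-0.06, np.float64(-0.07), np.float64(-0.18), 0, 0.88]
[-0.06, np.float64(-0.05), np.float64(-0.19), 0, 0.88]
[-0.06, np.float64(-0.02), np.float64(-0.2), 0, 0.88]
[-0.06, np.float64(-0.0), np.float64(-0.19), 0, 0.88]
[-0.06, np.float64(0.01), np.float64(-0.14), 0, 0.62]
[-0.06, np.float64(0.02), np.float64(-0.11), 0, 0.5]
[-0.06, np.float64(0.02), np.float64(-0.05), 0, 0.25]
[-0.06, np.float64(-0.0), np.float64(-0.0), 0, 0.0]
[591.1  31.2]
```

carry_out([
  [[-0.06,-0.18,-0.02,0,0],[-0.06,-0.19,-0.06,0,0],[-0.06,-0.13,-0.09,0,0.69],[-0.06,-0.12,-0.11,0,0.75],[-0.06,-0.13,-0.15,0,0.88]],
])

```text
time: 4.88
ee_pos: [601.9, 86.6, 149.2]
tool_rot: [1.396, 2.814, -0.001]
ft_force: [-0.6, -0.3, 1.0]
width: 39.9
gripper_force: 0.0
```

carry_out([
  [[-0.06,-0.12,-0.16,0,0.88],[-0.06,-0.09,-0.17,0,0.88],[-0.06,-0.07,-0.18,0,0.88],[-0.06,-0.05,-0.19,0,0.88],[-0.06,-0.02,-0.2,0,0.88]],
])

```text
time: 5.5
ee_pos: [587.9, 50.2, 149.1]
tool_rot: [-0.481, -3.104, 0.001]
ft_force: [-0.1, -0.5, -0.5]
width: 40.1
gripper_force: 0.0
```

carry_out([
  [[-0.06,0,-0.19,0,0.88],[-0.06,0.01,-0.14,0,0.62],[-0.06,0.02,-0.11,0,0.5],[-0.06,0.02,-0.05,0,0.25],[-0.06,0,0,0,0]],
])

```text
time: 6.12
ee_pos: [590.4, 30.9, 149.0]
tool_rot: [0.003, -3.141, 0.0]
ft_force: [0.2, 0.1, 0.2]
width: 40.1
gripper_force: 0.0
```

Run:
```python
from h import *
s=cap('scene');t=cap('top')
a=cv2.resize(t['image'][135:195,260:340,::-1],(400,300),interpolation=cv2.INTER_CUBIC)
b=cv2.resize(s['image'][130:210,320:420,::-1],(400,320),interpolation=cv2.INTER_CUBIC)
o=np.zeros((320,800,3),'uint8');o[:300,:400]=a;o[:,400:]=b;cv2.imwrite('pics/h2.png',o)
```

```text
(no output)
```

View pics/h2.png

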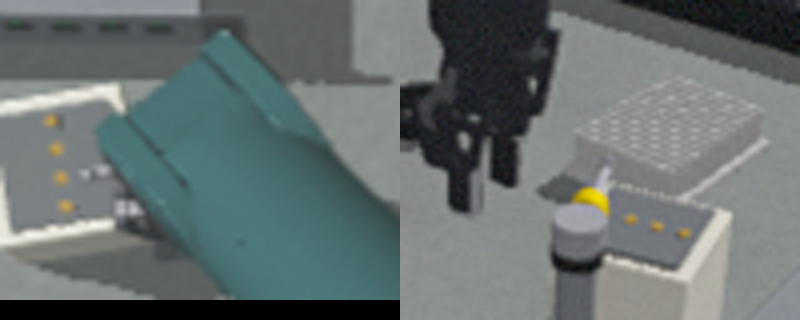

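The hook has not moved; it is still over the box at crop (605,180). The fingers now stand at crop (462,212) and (505,185). I'll check the geometry by projecting the known tool point.

Run:
```python
from h import *
s=cap('scene');t=cap('top')
for n,p in dict(tcp=(590.4,30.9,149),tip0=(590.4,10.9,140),tip1=(590.4,50.9,140),tip0b=(590.4,10.9,150),arm62=(634,106,158),armtip=(626,130,163),head=(653,47,168),h1tips=(632,103.5,168)).items():
    a=proj(s,p);b=proj(t,p);print(n,a.round(1),'crop',((a-[320,130])*4+[400,0]).round(0),'top',b.round(1),((b-[260,135])*5).round(0))
```

```text
tcp [340.4 185.2] crop [481. 221.] top [307.  181.1] [235. 230.]
tip0 [336.  191.4] crop [464. 245.] top [313.1 181.5] [266. 232.]
tip1 [344.6 184.7] crop [498. 219.] top [301.  181.4] [205. 232.]
tip0b [336.  188.2] crop [464. 233.] top [313.1 181.1] [265. 230.]
arm62 [369.5 175.4] crop [598. 182.] top [283.9 167.2] [120. 161.]
armtip [371.7 169.3] crop [607. 157.] top [276.3 169.3] [ 82. 171.]
head [363.9 184. ] crop [576. 216.] top [302.  161.1] [210. 130.]
h1tips [368.6 172.4] crop [594. 170.] top [284.4 167.3] [122. 161.]
```

Run:
```python
from h import *
s=cap('scene'); g=s['image'].mean(2).astype(int)
print('rows 166..196, cols 328..352')
for r in range(166,197,1): print(r,g[r,328:353])
```

```text
rows 166..196, cols 328..352
166 [ 33  37  30  30  32  34  41  96 138  97  37  32  59 101 107  38  25  35
  25  27  30  81 130 132 140]
167 [ 37  38  33  35  33  33  35  63  85  53  33  34  73 122 109  38  28  29
  31  25  31  79 126 130 144]
168 [ 32  38  34  38  29  41  37  35  35  31  27  35  81 124 110  36  21  21
  26  29  34  71 117 127 144]
169 [ 31  33  36  26  37  35  35  36  33  38  31  39  90 137 106  38  31  34
  33  29  28  79 128 140 145]
170 [ 35  33  25  31  36  31  41  29  33  35  33  45  98 141 111  40  25  32
  30  18  35  82 137 145 143]
171 [ 96  62  40  34  32  35  41  34  40  34  36  54 105 140 109  38  20  26
  36  27  29  83 136 147 143]
172 [135 128 102  79  34  29  38  38  29  39  61  87 115 136  93  29  23  32
  33  23  34  87 137 145 140]
173 [139 141 139 124  56  35  29  31  37  63  99 107 110 132  86  30  27  27
  32  31  39  91 138 146 142]
174 [139 140 144 133  53  27  35  36  33  58 104 116 106 140 122  44  25  25
  22  25  40  94 135 144 140]
175 [140 140 140 130  45  27  34  37  29  57 105 112 108 142 137  99  63  47
  37  30  38  92 132 141 142]
1
[... 1545 characters left out ...]
 140 139 138 139 140 141 138
 137 139 138 137 140 140 139]
191 [135 137 141 140 142 139 140 142 141 140 138 140 141 139 139 137 139 139
 137 140 139 138 137 137 139]
192 [141 142 138 144 141 141 143 142 141 143 143 141 143 143 141 141 139 137
 139 137 139 140 140 142 138]
193 [141 141 141 143 140 138 141 140 142 141 141 143 142 144 144 141 137 138
 140 135 138 139 141 139 140]
194 [142 141 140 138 137 139 138 141 141 139 140 141 143 142 141 140 137 138
 140 141 142 140 140 141 138]
195 [141 140 137 140 141 141 140 140 142 138 140 142 142 141 139 142 142 141
 139 137 139 137 139 140 139]
196 [137 138 140 140 139 138 140 143 140 141 139 140 142 140 140 140 141 141
 140 141 135 140 138 136 139]
```

Run:
```python
from h import *
s=cap('scene')
for z in(130,140,150,160): print(z,[proj(s,p+(z,)).round(1).tolist() for p in((601.4,-4),(579.4,-4),(601.4,11),(601.4,65.5))])
```

```text
130 [[336.1, 198.4], [329.3, 195.7], [339.4, 195.8], [350.8, 186.8]]
140 [[336.1, 195.3], [329.3, 192.5], [339.4, 192.7], [351.0, 183.7]]
150 [[336.2, 192.1], [329.3, 189.3], [339.5, 189.5], [351.1, 180.6]]
160 [[336.2, 188.9], [329.3, 186.1], [339.5, 186.3], [351.2, 177.4]]
```

By scene pixels, the fingertips at this opening sit about 20 mm above the reported TCP, not below it, so they passed over the arm. A TCP height of 126 is safe either way, because the tips would be no lower than about 115, still above the box. I'll go back and descend deeper.

carry_out([
  [[-0.06,0,0,0.9,0],[-0.06,0.12,0.2,0.2,-0.95],[-0.06,0.12,0.2,0,-0.95],[-0.06,0.12,0.2,0,-0.95],[-0.06,0.12,0.2,0,-0.95]],
])

```text
time: 7.05
ee_pos: [609.9, 63.7, 193.0]
tool_rot: [0.826, 3.031, 0.0]
ft_force: [0.1, 0.3, -0.3]
width: 40.2
gripper_force: 0.0
```

carry_out([
  [[-0.06,0.12,0.2,0,-0.95],[-0.06,0.12,0.2,0,-0.95],[-0.06,0.12,0.2,0,-0.95],[-0.06,0.12,0.2,0,-0.95],[-0.06,0.12,0.22,0,-0.95]],
])

```text
time: 7.68
ee_pos: [633.9, 104.5, 193.0]
tool_rot: [-1.768, -2.597, 0.0]
ft_force: [0.4, 0.0, -0.5]
width: 39.9
gripper_force: 0.0
```

carry_out([
  [[-0.06,0,0,-0.4,-0.4],[-0.06,0,0,-0.4,0],[-0.06,0,0,0,0],[-0.06,0,0,0,0],[-0.06,0,0,0,0]],
])

```text
time: 8.3
ee_pos: [634.3, 104.0, 161.6]
tool_rot: [1.834, 2.55, 0.001]
ft_force: [-0.2, -0.4, -0.3]
width: 40.2
gripper_force: 0.0
```

Run:
```python
from h import *
s=cap('scene');t=cap('top')
a=cv2.resize(t['image'][125:205,260:360,::-1],(400,320),interpolation=cv2.INTER_CUBIC)
b=cv2.resize(s['image'][130:210,320:420,::-1],(400,320),interpolation=cv2.INTER_CUBIC)
cv2.imwrite('pics/h3.png',np.hstack([a,b]))
p=arm.state()['ee_pos'];print(p,arm.state()['tool_rot'])
for dz in (-11,0,11,20): a=proj(s,p+[0,0,dz]);print(dz,((a-[320,130])*4+[400,0]).round(0))
```

```text
[634.27720173 103.96464133 161.57332497] [1.83393114e+00 2.54990408e+00 1.19127532e-03]
-11 [596. 192.]
0 [597. 179.]
11 [598. 165.]
20 [599. 153.]
```

View pics/h3.png

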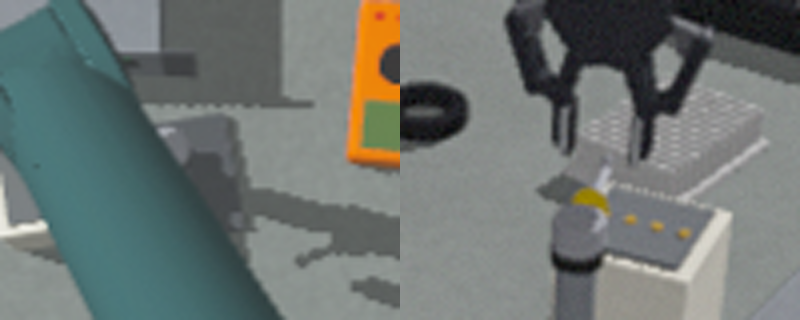

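The tips are at crop (568,153) and (635,160), about 17 mm above the reported TCP, which agrees with the earlier reading. I'll descend to 132 and make a probing push.

carry_out([
  [[-0.06,0,0,-0.4,0],[-0.06,0,0,-0.34,0],[-0.06,0,0,0,0],[-0.06,0,0,0,0],[-0.06,0,0,0,0]],
])

```text
time: 9.02
ee_pos: [634.2, 104.2, 131.8]
tool_rot: [1.834, 2.55, 0.001]
ft_force: [0.0, 0.1, -0.5]
width: 40.4
gripper_force: 0.0
```

carry_out([
  [[-0.06,-0.12,-0.04,0,0],[-0.06,-0.12,-0.04,0,0],[-0.06,-0.12,-0.04,0,0],[-0.06,-0.06,-0.02,0,0],[-0.06,-0.06,-0.02,0,0]],
])

```text
time: 9.65
ee_pos: [617.6, 98.6, 131.9]
tool_rot: [1.832, 2.548, 0.009]
ft_force: [7.3, 2.0, -5.5]
width: 40.0
gripper_force: 3.4
```

There is a contact force of 7.6 N tangentially, so the finger is on the arm. I'll lower slightly and swing.

```bash
sed -i 's/p=np.array.*/p=np.array([617.6,98.6]);ph=108.5/; s/enumerate(\[.*\])/enumerate([110,116,122,129,136,143,150,157,163,169,174,178,181,183,183])/; s/(8 if i==0 else 16)/16/' sw.py; python3 sw.py | sed 's/np.float64//g'
```

```text
[-0.06, (-0.02), (0.03), 0, 0.19]
[-0.06, (-0.13), (-0.1), 0, 0.75]
[-0.06, (-0.13), (-0.12), 0, 0.75]
[-0.06, (-0.12), (-0.15), 0, 0.88]
[-0.06, (-0.11), (-0.16), 0, 0.88]
[-0.06, (-0.08), (-0.18), 0, 0.88]
[-0.06, (-0.07), (-0.18), 0, 0.88]
[-0.06, (-0.04), (-0.19), 0, 0.88]
[-0.06, (-0.01), (-0.17), 0, 0.75]
[-0.06, (-0.0), (-0.17), 0, 0.75]
[-0.06, (0.01), (-0.14), 0, 0.62]
[-0.06, (0.02), (-0.11), 0, 0.5]
[-0.06, (0.02), (-0.08), 0, 0.38]
[-0.06, (0.02), (-0.05), 0, 0.25]
[-0.06, (-0.0), (-0.0), 0, 0.0]
[592.   27.8]
```

carry_out([
  [[-0.06,0.02,0.02,-0.1,0.19],[-0.06,-0.17,-0.09,0,0.75],[-0.06,-0.13,-0.12,0,0.75],[-0.06,-0.12,-0.15,0,0.88],[-0.06,-0.11,-0.16,0,0.88]],
])

```text
time: 10.28
ee_pos: [598.1, 78.4, 128.3]
tool_rot: [1.165, 2.911, 0.009]
ft_force: [6.8, 2.1, -1.4]
width: 40.4
gripper_force: 3.1
```

carry_out([
  [[-0.06,-0.08,-0.18,0,0.88],[-0.06,-0.07,-0.18,0,0.88],[-0.06,-0.04,-0.19,0,0.88],[-0.06,-0.01,-0.17,0,0.75],[-0.06,0,-0.1,0,0.5]],
])

```text
time: 10.9
ee_pos: [589.5, 47.2, 128.6]
tool_rot: [0.343, 3.117, 0.009]
ft_force: [5.0, 4.5, -0.5]
width: 40.1
gripper_force: 2.6
```

carry_out([
  [[-0.06,0.01,-0.14,0,0.6],[-0.06,0.02,-0.12,0,0.5],[-0.06,0.02,-0.1,0,0.4],[-0.06,0.02,-0.08,0,0.3],[-0.06,0,-0.04,0,0.15]],
])

```text
time: 11.52
ee_pos: [591.4, 29.3, 128.5]
tool_rot: [-0.082, 3.135, 0.01]
ft_force: [4.3, 5.6, 0.6]
width: 39.9
gripper_force: 2.6
```

carry_out([
  [[-0.06,0.01,-0.04,0,0.2],[-0.06,0.01,-0.04,0,0.2],[-0.06,0.01,-0.03,0,0.2],[-0.06,0.01,-0.02,0,0.1],[-0.06,0,0,0,0]],
])

```text
time: 12.15
ee_pos: [592.6, 24.1, 128.5]
tool_rot: [-0.235, 3.128, 0.009]
ft_force: [3.6, 5.9, 1.6]
width: 40.3
gripper_force: 2.3
```

carry_out([
  [[-0.06,0,-0.03,0,0.1],[-0.06,0.01,-0.02,0,0.1],[-0.06,0,-0.01,0,0],[-0.06,0,0,0,0],[-0.06,0,0,0,0]],
])

```text
time: 12.78
ee_pos: [592.8, 21.8, 128.5]
tool_rot: [-0.278, 3.125, 0.009]
ft_force: [3.6, 5.4, 1.5]
width: 40.1
gripper_force: 2.3
```

carry_out([
  [[-0.06,0,-0.02,0,0],[-0.06,0,-0.02,0,0],[-0.06,0,0,0,0],[-0.06,0,0,0,0],[-0.06,0,0,0,0]],
])

```text
time: 13.4
ee_pos: [592.7, 20.6, 128.4]
tool_rot: [-0.279, 3.124, 0.009]
ft_force: [2.9, 5.6, 1.4]
width: 40.5
gripper_force: 2.5
```

carry_out([
  [[-0.06,0,-0.02,0,0],[-0.06,0,-0.02,0,0],[-0.06,0,0,0,0],[-0.06,0,0,0,0],[-0.06,0,0,0,0]],
])

```text
time: 14.02
ee_pos: [592.8, 19.9, 128.5]
tool_rot: [-0.28, 3.124, 0.011]
ft_force: [2.6, 6.4, 0.3]
width: 40.5
gripper_force: 3.1
```

carry_out([
  [[-0.06,0,-0.02,0,0],[-0.06,0,-0.02,0,0],[-0.06,0,0,0,0],[-0.06,0,0,0,0],[-0.06,0,0,0,0]],
])

```text
time: 14.65
ee_pos: [592.9, 19.6, 128.5]
tool_rot: [-0.281, 3.123, 0.014]
ft_force: [3.1, 9.1, -0.4]
width: 40.1
gripper_force: 4.0
```

At the stop now, with the force rising about 2.7 N per 1.6 mm. I'll press to roughly 14–15 N.

carry_out([
  [[-0.06,0,-0.03,0,0],[-0.06,0,-0.03,0,0],[-0.06,0,-0.02,0,0],[-0.06,0,0,0,0],[-0.06,0,0,0,0]],
])

```text
time: 15.28
ee_pos: [593.0, 19.2, 128.6]
tool_rot: [-0.284, 3.121, 0.021]
ft_force: [3.6, 12.6, -3.5]
width: 40.4
gripper_force: 5.8
```

carry_out([
  [[-0.06,0,-0.03,0,0],[-0.06,0,-0.02,0,0],[-0.06,0,0,0,0],[-0.06,0,0,0,0],[-0.06,0,0,0,0]],
])

```text
time: 15.9
ee_pos: [593.1, 18.9, 128.6]
tool_rot: [-0.285, 3.12, 0.025]
ft_force: [4.0, 15.1, -4.2]
width: 40.3
gripper_force: 6.9
```

Tangential force is about 14 N at about 64 mm, or 0.9 N m, and it was held over 0.3 s. I'll back off, rise and go to the red lock.

carry_out([
  [[-0.06,0,0.15,0,0],[-0.06,0,0.15,0,0],[-0.06,0,0.08,0,0],[-0.06,0,0,0.4,0],[-0.06,0,0,0.7,0]],
])

```text
time: 16.52
ee_pos: [590.0, 21.9, 171.6]
tool_rot: [0.274, -3.127, 0.002]
ft_force: [0.5, 0.5, 0.6]
width: 40.2
gripper_force: 0.0
```

carry_out([
  [[0.3,-0.3,-0.2,0.6,0],[0.65,-0.6,-0.9,0,-0.35],[0.65,-0.6,-0.95,0,-0.35],[0.65,-0.6,-0.95,0,-0.35],[0.65,-0.6,-0.95,0,-0.35]],
])

```text
time: 17.15
ee_pos: [482.0, -136.8, 196.3]
tool_rot: [0.035, 3.141, -0.002]
ft_force: [0.2, -1.0, 0.5]
width: 70.4
gripper_force: 0.0
```

carry_out([
  [[0.65,-0.25,-0.7,0,0],[0.65,-0.24,-0.63,-0.5,0],[0.65,0,0,-0.9,0],[0.65,0,0,-0.9,0],[0.65,0,0,0,0]],
])

```text
time: 17.77
ee_pos: [461.4, -188.5, 102.3]
tool_rot: [-0.032, -3.137, -0.001]
ft_force: [-0.1, -0.5, 0.6]
width: 70.1
gripper_force: 0.0
```

Run:
```python
from h import *
s=cap('scene');t=cap('top')
a=cv2.resize(t['image'][140:250,275:395,::-1],(480,440),interpolation=cv2.INTER_CUBIC)
b=cv2.resize(s['image'][185:265,225:285,::-1],(320,427),interpolation=cv2.INTER_CUBIC)
o=np.zeros((440,800,3),'uint8');o[:,:480]=a;o[:427,480:]=b;cv2.imwrite('pics/l1.png',o)
p=arm.state()['ee_pos'];print(p,arm.state()['tool_rot'])
f=320/60
for y in(-35,0,35):
  for dz in (-11,0,20,30): q=proj(s,p+[0,y,dz]);print(y,dz,((q-[225,185])*f+[480,0]).round(0),end=' ')
  print()
```

```text
[ 463.9712844  -188.26557285  104.45566261] [ 3.09727631e-02  3.14069344e+00 -9.33123005e-04]
-35 -11 [561. 252.] -35 0 [559. 233.] -35 20 [554. 199.] -35 30 [551. 182.] 
0 -11 [614. 214.] 0 0 [612. 196.] 0 20 [607. 162.] 0 30 [605. 145.] 
35 -11 [665. 179.] 35 0 [663. 161.] 35 20 [659. 127.] 35 30 [657. 110.]
```

View pics/l1.png

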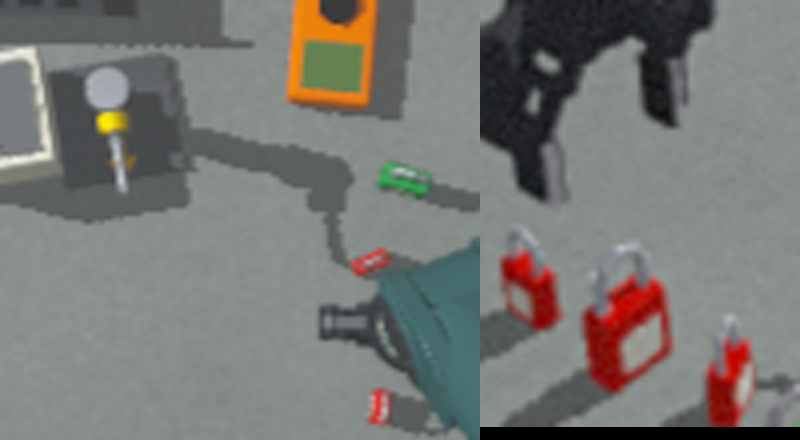

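The hook now points along the arrow: head at (107,88) and tip at (123,188) in the top crop. The fingertips, at (545,200) and (670,122), straddle the red lock's line about 20 mm above the reported TCP, as before. I'll descend in stages while watching the force.

carry_out([
  [[0.65,-0.05,-0.05,-0.6,0],[0.65,0,0,-0.6,0],[0.65,0,0,-0.5,0],[0.65,0,0,-0.4,0],[0.65,0,0,0,0]],
])

```text
time: 18.5
ee_pos: [462.4, -190.3, 20.3]
tool_rot: [0.031, 3.14, -0.001]
ft_force: [0.1, 0.7, 0.9]
width: 70.6
gripper_force: 0.0
```

Run:
```python
from h import *
s=cap('scene');p=arm.state()['ee_pos'];print(p,arm.state()['ft_force'])
g=s['image'].mean(2).astype(int)
for y in(-35,35):print([ (dz,proj(s,p+[0,y,dz]).round(1).tolist()) for dz in(-11,20)])
# lowest dark (finger) row per column
for cols in((230,246),(250,270)):
    for c in range(*cols):
        r=[k for k in range(190,260) if s['image'][k,c].max()<60]; print(c,max(r) if r else None,end='; ')
    print()
```

```text
[ 462.67029518 -190.31123009   20.65720218] [-0.20114835  0.27613517 -0.39568477]
[(-11, [242.9, 257.5]), (20, [241.6, 248.4])]
[(-11, [261.4, 243.4]), (20, [260.4, 234.5])]
230 238; 231 238; 232 239; 233 239; 234 240; 235 242; 236 245; 237 246; 238 246; 239 247; 240 247; 241 236; 242 234; 243 231; 244 229; 245 229; 
250 221; 251 220; 252 220; 253 219; 254 219; 255 218; 256 217; 257 217; 258 229; 259 231; 260 232; 261 232; 262 233; 263 233; 264 221; 265 220; 266 217; 267 216; 268 216; 269 215;
```

carry_out([
  [[0.65,0,0,-0.25,0],[0.65,0,0,-0.25,0],[0.3,0,0,0,0],[0,0,0,0,0],[-0.2,0,0,0,0]],
])

```text
time: 19.18
ee_pos: [461.5, -190.1, -0.4]
tool_rot: [0.031, 3.141, -0.0]
ft_force: [0.5, -0.1, 1.0]
width: 41.0
gripper_force: 60.9
```

Gripped at width 41 and 61 N. I'll lift and carry to the approach point in front of the hook tip.

carry_out([
  [[-0.2,0,0,0.2,0],[-0.2,0,0,0.6,0],[-0.2,0,0,0.8,0],[-0.2,0,0,0.8,0],[-0.2,0,0,0.6,0]],
])

```text
time: 19.8
ee_pos: [461.3, -190.0, 121.0]
tool_rot: [0.031, 3.141, -0.0]
ft_force: [0.1, -0.6, -2.4]
width: 41.1
gripper_force: 60.9
```

carry_out([
  [[-0.2,0.15,0.5,0,0.2],[-0.2,0.25,0.9,0,0.25],[-0.2,0.3,0.9,0,0.25],[-0.2,0.3,0.9,0,0.25],[-0.2,0.25,0.9,0,0.25]],
])

```text
time: 20.42
ee_pos: [511.0, -23.2, 118.5]
tool_rot: [0.238, -3.131, -0.002]
ft_force: [0.5, -0.5, -1.3]
width: 40.9
gripper_force: 61.0
```

carry_out([
  [[-0.2,0.2,0.75,0,0.13],[-0.2,0.13,0.5,0,0.1],[-0.2,0,0,-0.25,0],[-0.2,0,0,-0.22,0],[-0.2,0,0,0,0]],
])

```text
time: 21.05
ee_pos: [523.1, 22.4, 99.0]
tool_rot: [0.28, -3.125, 0.002]
ft_force: [-0.9, 0.1, -1.7]
width: 41.1
gripper_force: 61.0
```

carry_out([
  [[-0.2,0.2,0.04,0.05,0],[-0.2,0.4,0.08,0,0],[-0.2,0.4,0.08,0,0],[-0.2,0.4,0.08,0,0],[-0.2,0.25,0.04,0,0]],
])

```text
time: 21.68
ee_pos: [592.4, 37.3, 102.7]
tool_rot: [-0.282, 3.128, 0.001]
ft_force: [0.3, -0.2, -1.4]
width: 41.0
gripper_force: 61.0
```

Run:
```python
from h import *
s=cap('scene');t=cap('top');S=arm.state();print(S['ee_pos'],S['ft_force'],S['tool_rot'])
b=cv2.resize(s['image'][150:240,305:405,::-1],(660,594),interpolation=cv2.INTER_CUBIC)
cv2.imwrite('pics/g1.png',b)
p=S['ee_pos']
for n,q in dict(bow=p+[0,0,73],bodytop=p+[0,0,45.4],bot=p+[0,0,0.4],seat=[615.1,40.1,162],armtip=[653-.984*87,47-.179*87,167]).items(): print(n,((proj(s,q)-[305,150])*6.6).round(0))
```

```text
[592.2979282   37.29464009 102.63328788] [-0.72028287  0.38934168 -1.95891169] [-2.81789055e-01  3.12762819e+00  1.19315212e-03]
bow [248. 171.]
bodytop [246. 229.]
bot [244. 320.]
seat [298. 215.]
armtip [188. 176.]
```

View pics/g1.png

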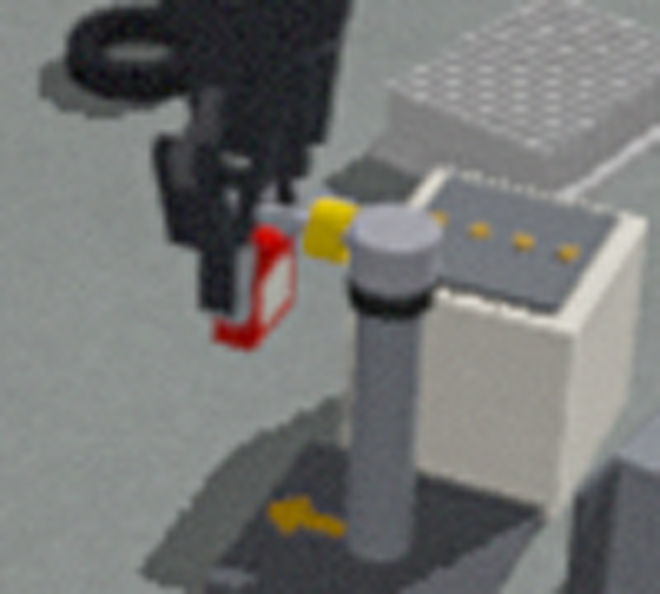

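The shackle is over the arm, with the body beside the hook: red at (265,290), arm at row 213, collar at (328,228). I'll lower to just clear the ridge and move in.

carry_out([
  [[-0.2,0,-0.03,-0.15,0],[-0.2,0,0,0,0],[-0.2,0.2,0.04,0,0],[-0.2,0.2,0.03,0,0],[-0.2,0.05,0.01,0,0]],
])

```text
time: 22.4
ee_pos: [610.0, 39.1, 96.9]
tool_rot: [-0.282, 3.128, 0.001]
ft_force: [-0.6, 0.7, -1.8]
width: 41.2
gripper_force: 61.0
```

carry_out([
  [[-0.2,0.05,0.01,0,0],[-0.2,0.05,0.01,0,0],[-0.2,0.03,0,0,0],[-0.2,0,0,0,0],[-0.2,0,0,0,0]],
])

```text
time: 23.02
ee_pos: [613.7, 39.5, 96.6]
tool_rot: [0.283, -3.129, 0.0]
ft_force: [-0.4, 0.7, -1.8]
width: 40.9
gripper_force: 61.0
```

carry_out([
  [[-0.2,0.02,0,0,0],[-0.2,0.02,0.01,0,0],[-0.2,0,0,0,0],[-0.2,0,0,0,0],[-0.2,0,0,0,0]],
])

```text
time: 23.65
ee_pos: [614.9, 39.7, 96.5]
tool_rot: [0.282, -3.128, 0.001]
ft_force: [-3.3, -1.7, -0.1]
width: 40.9
gripper_force: 61.1
```

Contact with the collar at −3.3 N in x. I'll back off about 1 mm and lower gently.

carry_out([
  [[-0.2,-0.03,0,0,0],[-0.2,0,0,-0.03,0],[-0.2,0,0,-0.03,0],[-0.2,0,0,-0.02,0],[-0.2,0,0,0,0]],
])

```text
time: 24.28
ee_pos: [614.5, 40.1, 93.4]
tool_rot: [-0.283, 3.128, 0.0]
ft_force: [-0.8, -0.3, -1.4]
width: 41.0
gripper_force: 60.9
```

carry_out([
  [[-0.2,0,0,-0.02,0],[-0.2,0,0,0,0],[-0.2,0,0,0,0],[-0.2,0,0,0,0],[-0.2,0,0,0,0]],
])

```text
time: 24.9
ee_pos: [614.3, 40.0, 92.6]
tool_rot: [-0.283, 3.129, 0.0]
ft_force: [0.5, -0.1, -1.7]
width: 41.0
gripper_force: 60.9
```

carry_out([
  [[-0.2,0,0,-0.02,0],[-0.2,0,0,0,0],[-0.2,0,0,-0.01,0],[-0.2,0,0,0,0],[-0.2,0,0,0,0]],
])

```text
time: 25.52
ee_pos: [614.5, 40.1, 92.0]
tool_rot: [-0.282, 3.128, -0.001]
ft_force: [-1.8, -0.5, 5.4]
width: 41.1
gripper_force: 61.6
```

Contact at bow height 162.4, which matches the arm top at 162, so the shackle is in the seat. I'll ease the load and open.

carry_out([
  [[-0.2,0,0,0.01,0],[-0.2,0,0,0.01,0],[0,0,0,0,0],[0.1,0,0,0,0],[0.3,0,0,0,0]],
])

```text
time: 26.15
ee_pos: [614.2, 40.0, 92.0]
tool_rot: [0.283, -3.129, -0.0]
ft_force: [0.2, -0.9, -0.5]
width: 55.5
gripper_force: 0.0
```

carry_out([
  [[0.3,0,0,0,0],[0.3,0,0,0,0],[0.3,0,0,0,0],[0.3,0,0,0,0],[0.3,0,0,0,0]],
])

```text
time: 26.78
ee_pos: [614.3, 40.0, 92.2]
tool_rot: [-0.283, 3.129, 0.0]
ft_force: [0.5, -0.5, -1.4]
width: 55.5
gripper_force: 0.0
```

carry_out([
  [[0.3,0,0,0.15,0],[0.3,0,0,0.3,0],[0.3,0,0,0.5,0],[0.3,0,0,0.8,0],[0.3,0,0,0.9,0]],
])

```text
time: 27.4
ee_pos: [614.2, 40.1, 200.3]
tool_rot: [-0.283, 3.128, 0.0]
ft_force: [0.3, -0.6, -0.1]
width: 55.5
gripper_force: 0.0
```

carry_out([
  [[0.3,-0.5,-0.5,0.5,0],[0.3,-0.8,-0.9,0,0],[0.3,-0.8,-0.9,0,0],[0.3,-0.8,-0.9,0,0],[0.3,-0.5,-0.5,0,0]],
])

```text
time: 28.02
ee_pos: [476.6, -110.0, 219.2]
tool_rot: [0.279, -3.129, 0.003]
ft_force: [0.5, 0.3, -0.1]
width: 55.6
gripper_force: 0.0
```

Run:
```python
from h import *
def m():
    s=cap('scene');t=cap('top');out=[]
    for c,(r0,r1,c0,c1) in((s,(160,240,300,400)),(t,(140,205,270,335))):
        im=c['image'].astype(int)[r0:r1,c0:c1]
        R=(im[:,:,0]>90)&(im[:,:,0]>2*im[:,:,1])&(im[:,:,0]>2*im[:,:,2])
        Y=(im[:,:,0]>150)&(im[:,:,1]>130)&(im[:,:,2]<90)
        for k in(R,Y):
            v,u=np.nonzero(k); out.append((len(u),round(u.mean()+c0,1),round(v.mean()+r0,1)) if len(u) else None)
    return s,t,out
s,t,o=m();print(o);s,t,o=m();print(o)
A=np.array([651.3,46.7]);w=np.array([-.984,-.179])
for n,r,z in(('collar',27,158),('lockc',38.5,114.5),('lockc37',42,114.5)):
    p=[*(A+r*w),z];print(n,proj(s,p).round(1),proj(t,p).round(1))
# hook direction in top: head & bright arm pixels
g=t['image'].mean(2).astype(int);print(g[164:192,296:312])
print(arm.state()['time'],arm.state()['ee_pos'])
```

```text
[(136, np.float64(349.5), np.float64(197.9)), (47, np.float64(359.0), np.float64(184.1)), (30, np.float64(301.8), np.float64(175.9)), (37, np.float64(296.1), np.float64(169.1))]
[(136, np.float64(349.5), np.float64(197.9)), (48, np.float64(358.2), np.float64(184.1)), (29, np.float64(301.9), np.float64(175.8)), (37, np.float64(296.1), np.float64(169.1))]
collar [353.5 184.7] [303.6 170.2]
lockc [349.1 197.2] [304.8 175.6]
lockc37 [347.9 196.9] [304.9 176.6]
[[108 154 172 173 172 173 174 174 174 166 132  78  72  73  72  72]
 [ 91 137 172 177 176 176 174 173 172 153 100  70  73  72  73  72]
 [ 77  93 131 162 175 176 176 163 132 102  75  69  73  73  73  72]
 [ 75  74  84 106 121 125 128 123 107  90  73  77  73  73  73  73]
 [ 74  74  71  94 136 163 155 139 122 103  92  78  73  72  73  73]
 [ 74  74  74 126 158 161 157 144 124 106  95  81  74  73  73  73]
 [ 75  74  74 133 160 163 160 147 128 110  96  83  74  74  72  73]
 [ 74  74  75 121 154 163 162 150 132 111  95  82  77  73  71  74]
 [ 74  72  74 107 131 141 149 124 121 140 145 117  87  78  71  73]
 [ 74  94 101 121 181 217 205 180 14
[... 588 characters left out ...]
  73  74  99 161 172 103  83  75  74  74  75]
 [ 73  75  75  74  74  74  75  87 158 182 107  78  75  73  73  71]
 [ 75  75  74  75  75  74  75  76 159 196 117  77  77  79  85  90]
 [ 76  75  74  72  72  75  77  80 157 196 132  92  91  92  92  93]
 [ 78  81  88  91  91  92  90  92 133 171 144  95  95  95  93  93]
 [ 91  92  94  94  94  95  93  93 118 152 142  96  95  95  93  93]
 [ 94  94  94  93  93  93  93  95 100 112 112  95  96  95  93  93]
 [ 95  94  93  94  94  92  93  94  96  96  96  94  94  94  93  93]
 [ 94  94  94  93  94  93  94  94  94  94  93  92  93  92  92  93]
 [ 94  95  94  93  94  95  94  94  93  93  93  92  94  94  92  93]]
28.225 [ 478.98151171 -107.9330544   219.37777325]
```

Run:
```python
from h import *
t=cap('top')['image'].mean(2)
b=cv2.resize(cv2.imread('pics/l1.png')[:,:480],(120,110),interpolation=cv2.INTER_AREA).mean(2)
for n,g,(r0,c0) in(('before',b,(140,275)),('now',t,(0,0))):
    o=[]
    for r in range(176,188):
        row=g[r-r0,299-c0:310-c0]; w=np.clip(row-115,0,None); o.append(round(float((w*np.arange(299,310)).sum()/w.sum()),2))
    print(n,o,np.polyfit(range(12),o,1).round(3))
```

```text
before [303.51, 303.6, 303.76, 303.87, 304.03, 304.45, 304.54, 304.6, 304.71, 304.85, 305.08, 305.34] [1.65000e-01 3.03456e+02]
now [303.39, 303.58, 303.72, 303.8, 304.0, 304.46, 304.55, 304.61, 304.68, 304.81, 305.1, 305.37] [1.73000e-01 3.03389e+02]
```

The arm direction is unchanged, with a slope of 0.165 before and 0.173 now (0.174 expected at the stop). The lock hangs still against the collar and the robot is clear.

```bash
python3 -c "
from cell import arm; print(arm.hand_in())"
```

```text
the job is handed in; nothing more can be done
None
```

I turned the hook to its stop and pressed it home at about 0.9 N m (estimated from wrist force), then hung the red padlock in the seat against the yellow collar. It hung still with the robot clear when I handed in at about 28 s; the verdict was not shown.

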